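Open the wide touch-latch spice cupboard

ROBOT

A 6-joint arm with a two-finger parallel gripper is mounted at the origin on the work surface. World frame = base frame: x ahead of the robot, y to its left, z up, the work surface at z = 0. Lengths are in m, angles in rad, forces in N, time in s.
With the tool pointing down it reaches from about 0.3 to 0.875 m from the base axis. Payload 6.4 kg.
Tool frame: the origin (TCP) lies on the mounting face of the last link; the fingertips stand 166 mm ahead of it and the grasp point (between the pads) lies 147 mm ahead of it; z points along the fingers, y is the direction in which the jaws open and shut (so a half turn about z gives the same grasp; the last joint's range is limited). The gripper opens to 88 mm and grips with 3 to 60 N. Pads are 18 mm wide; open, the fingers measure 123 mm over their backs; the gripper's body (75 mm by 187 mm) begins 45 mm behind the grasp point.
Start: joints at [1.128, 0.181, 1.607, -0, 1.354, -0.206], TCP at [0.135, 0.559, 0.405] pointing down, gripper open.
Joint ranges: [-2.99, 2.99], [-0.89, 2.07], [0.3, 2.58], [-1.14, 4.28], [0, 2.63], [-3.12, 3.12]. Speed limits (rad/s): [2.57, 2.57, 3.01, 3.14, 3.14, 3.14].

INTERFACE

Orientations are given as a unit quaternion [w, x, y, z].
In Python, from plant import movep, move_straight, move_j, set_gripper, wait, inverse_kinematics, capture, camera_params, Unreachable, sign_off, read_time_s, read_joints, read_joint_vel, read_tau, read_ee_pos, read_tool_rot, read_force, read_torque, read_grip_width gives the robot as it stands. The module is installed in compiled form; this text tells all that it offers. Calls block until the motion is done:
- movep(position, orientation): joint-space move of the TCP to a pose.
- move_straight(position, vel=0.15, orientation=None, max_force=None): straight line of the TCP; orientation=None keeps the orientation; vel is the mean speed in m/s. With max_force (N) it stops when the force on the tool has changed by that much, and returns True; else False.
- move_j(angles): joint-space move.
- set_gripper(opening, effort=None): opening from 0.0 (shut) to 1.0 (fully open); effort is the grip in N (None keeps the last); returns when the fingers have stopped.
- wait(seconds).
- inverse_kinematics(position, orientation): joint angles nearest the present ones, or None.
- capture(name): name is "scene" or "top"; returns the picture (420x560x3 uint8, red, green, blue); there is no depth.
- camera_params(name): a dict with "mtx" (3x3 intrinsics, pixels), "R" (3x3) and "t" (3): a world point X has camera coordinates R X + t. Camera axes: x right, y down, z forward; pixel columns grow to the right and rows downward; lengths in m; the calibration is good to about 2 mm. A picture is of the moment at which its call begins. camera_params takes no time and is no camera call.
A pose or a line that the arm cannot do raises Unreachable and nothing moves.
- sign_off(): hands the job in, once; it reports no verdict.
Readings, each from a call of its own:
- read_time_s(): time.
- read_joints(): joint angles.
- read_joint_vel(): joint speeds.
- read_tau(): joint torques, N m.
- read_ee_pos(): TCP position.
- read_tool_rot(): TCP orientation.
- read_force(): force on the tool from outside, world axes, zero at the start.
- read_torque(): the same for the moment, N m.
- read_grip_width(): opening from 0.0 (shut) to 1.0 (fully open).
Only numpy, scipy, OpenCV 4.12 (cv2) and the standard library are available. Lean on these libraries where they do the work, as an engineer would, in place of code of your own. Each camera call takes 0.05 s, during which the arm holds its last target. There are 200 camera calls.

TASK

Open the wider of the two steel spice cupboards for the cook: first slide the full pot that stands before its door aside along the table, out of the door's swing, without lifting or tipping it. Then press the door in near its free edge so that the push catch lets go and the door springs ajar, and with a finger behind its edge swing it open until it stands about square to the cupboard, without hitting the pot. Do all of it by pushing, pick nothing up, and leave the narrow cupboard shut and everything else where it stands.

Things in the scene. Friction and masses are not known exactly. Their poses are not given: they have to be found in the camera images.
- wide_cupboard: the wider of two low steel bench cupboards, fixed to the table: 260 mm wide (y), 200 deep (x), 220 high. Origin: centre of its underside; x points from the door to the back, y along the front towards the hinge, z up. Its handleless door covers the front: outer face 124 mm in front (-x) of the origin when shut
- wide_door (a joint): opening angle of the wide cupboard's door, rad: 0 shut on its push catch, a little negative while pressed in, 1.57 square to the front, stop at 1.75. Hinged at its +y end (left, seen from the robot), it swings out towards the robot. Once ajar it turns against light friction and damping (0.1 N m slowly, 0.5 N m at 0.8 rad/s) and stays where it is left
- wide_panel: the wide door's steel panel: 16 mm thick (its x), 252 wide (its y, towards the hinge), 198 high, from 18 to 216 mm above the table. Origin on the hinge axis at table height; x points from outer to inner face. Behind the door the upper 80 mm are free for a finger; catch and plunger sit lower, 60 to 110 mm above the table
- wide_press (a point): point on the wide door's outer face, 30 mm in from its free edge, 25 mm below its top; moves with the door. Pressed in 3 to 4 mm here (about 4 N; firm stop at 6 mm) the catch lets go for good, and as the finger draws back a sprung plunger pushes the door ajar, to about 0.22 rad (55 mm at the free edge)
- wide_hinge (a point): hinge axis of the wide door at the height of the door's top edge (216 mm); it lies in the middle of the door's thickness, at its +y end
- pot: full stainless pot with a flat lid and low strap handle, standing in front of the wide door in the way of its swing: 120 mm across, 78 mm high at the lid (126 mm across at the rolled rim), 96 mm to the top of the strap; about 0.7 kg. Origin: centre of its underside
- narrow_door (a joint): opening angle of the other, narrow cupboard's door (that cupboard is 180 mm wide, with the same depth, height, hinge side and push catch); 0 shut. Leave it shut
- small_pot: lidded steel pot 96 mm across, 70 mm high, at the left; leave it alone. Origin: centre of its underside
- squat_pot: lidded steel pot 110 mm across, 60 mm high, at the left; leave it alone. Origin: centre of its underside
- oil_bottle: brown glass bottle 60 mm across, 190 mm high, left of the cupboards; leave it alone. Origin: centre of its underside
- salt_jar: clear glass jar 64 mm across, 110 mm high, right of the cupboards; leave it alone. Origin: centre of its underside
- spice_tin: small round tin 56 mm across, 60 mm high, on top of the narrow cupboard; leave it alone. Origin: centre of its underside
- ladle_spoon: wooden-handled spoon 240 mm long, lying at the left, beside the pots; leave it alone. Origin: at its middle
- scoop: steel hand scoop about 200 mm long, lying at the right; leave it alone. Origin: on its underside
There are look-alikes about, which are no part of the job. What is shaped like the pot but brown or orange is not meant.

How it is judged:
By the outcome, as a careful person would: the job done as asked, in the order asked, and still so for the second after the job is handed in, with the robot touching nothing.
It also fails if it takes over 72 s, if anything falls off the work surface, if the arm or the gripper's body presses on something with over 40 N, if the wrist force passes 120 N, or if a joint passes its speed limit or range.

## Working session

There is one attempt and no reset: what is moved stays moved. The work goes in short steps, each a Python script; the robot and the scene stay as the last script left them, time stands still between calls to the robot, and variables do not carry over. Pictures are saved under pics/ and viewed, about 8 in all and at most 12, crops included, and the job is handed in when it is done.

```bash
mkdir -p pics
python3 - <<'E'
from plant import *
import cv2
for n in("scene","top"):
    im=capture(n); cv2.imwrite(f"pics/{n}0.png",im[:,:,::-1]); p=camera_params(n)
    print(n,p["mtx"].round(1).tolist(),p["R"].round(4).tolist(),p["t"].round(4).tolist())
print(read_tool_rot(),read_time_s())
E
```

```text
scene [[460.4, 0.0, 276.6], [0.0, 460.4, 206.4], [0.0, 0.0, 1.0]] [[0.9733, -0.2294, 0.0062], [-0.1622, -0.7064, -0.6889], [0.1624, 0.6696, -0.7248]] [-0.4977, 0.1586, 1.8125]
top [[518.9, 0.0, 269.7], [0.0, 518.9, 215.5], [0.0, 0.0, 1.0]] [[-0.0121, -0.9999, -0.0112], [-0.9932, 0.0133, -0.116], [0.1161, 0.0097, -0.9932]] [-0.0064, 0.4996, 2.0002]
[-2.29664088e-04  1.18117450e-01  9.92999344e-01 -7.20326774e-04] 0.1
```

View pics/scene0.png

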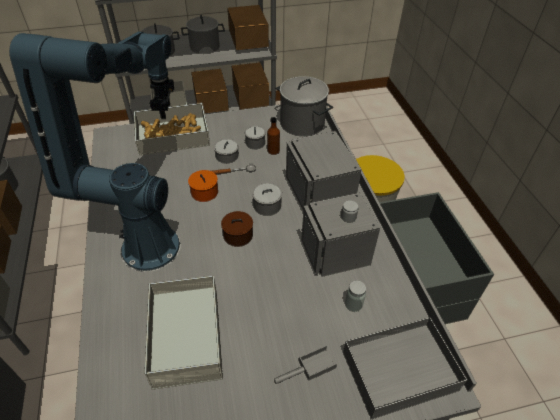

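View pics/top0.png

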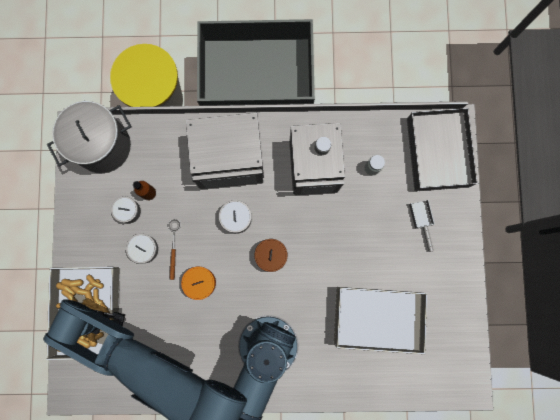

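Top view: the candidates for the pot are the steel one at (235,217), orange (198,283), brown (270,255), squat (141,249) and small (124,210). The steel pot at (235,217) stands before the wide cupboard at (225,145). The narrow cupboard is at (317,155). I'll take close crops to confirm and measure.

Run:
```python
import cv2
a=cv2.imread("pics/top0.png")[100:300,165:365]; cv2.imwrite("pics/topc.png",cv2.resize(a,None,fx=3,fy=3,interpolation=cv2.INTER_CUBIC))
a=cv2.imread("pics/scene0.png")[120:280,190:390]; cv2.imwrite("pics/scenec.png",cv2.resize(a,None,fx=3.5,fy=3.5,interpolation=cv2.INTER_CUBIC))
```

```text
(no output)
```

View pics/topc.png

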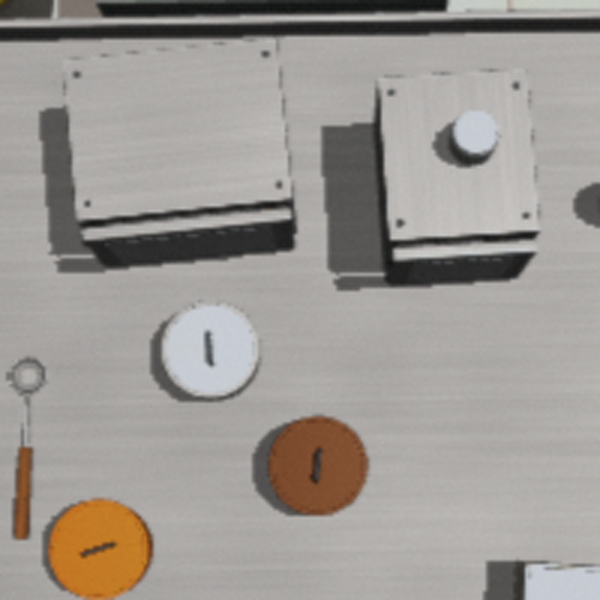

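View pics/scenec.png

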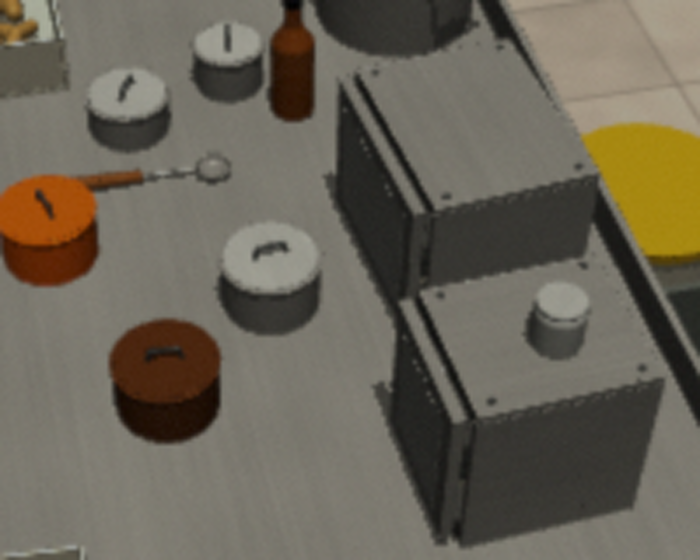

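```bash
cat > h.py <<'E'
from plant import *
import numpy as np, cv2
def ray(n,uv,z):
    p=camera_params(n); R,t=np.array(p["R"]),np.array(p["t"]); C=-R.T@t
    d=R.T@np.linalg.solve(np.array(p["mtx"]),[*uv,1]); return C+d*(z-C[2])/d[2]
def proj(n,X):
    p=camera_params(n); q=np.array(p["mtx"])@(np.array(p["R"])@np.asarray(X)+np.array(p["t"])); return q[:2]/q[2]
T=lambda x,y:((x+.5)/3-.5+165,(y+.5)/3-.5+100)
S=lambda x,y:((x+.5)/3.5-.5+190,(y+.5)/3.5-.5+120)
E
python3 - <<'E'
from h import *
im=cv2.imread("pics/top0.png")
def pr(k,v):print(k,v.round(4))
# wide cupboard
W={k:ray("top",T(*c),z) for k,c,z in [("BL",(66,60),.22),("BR",(277,40),.22),("screwBL",(76,75),.22),("screwBR",(265,54),.22),("screwFL",(87,203),.22),("screwFR",(279,184),.22),("doorL",(84,238),.216),("doorR",(292,219),.216)]}
for k in W: pr(k,W[k])
d=W["doorL"]-W["doorR"]; pr("doorw",np.array([np.linalg.norm(d),np.degrees(np.arctan2(d[1],d[0]))]))
for k,c,z in [("doorL",(340,90),.216),("doorR",(408,221),.216),("BR",(597,176),.22),("BL",(502,42),.22)]: pr("S "+k,ray("scene",S(*c),z))
for k,c,z in [("nDL",(392,258),.216),("nDR",(537,246),.216),("nBL",(377,80),.22),("nBR",(526,70),.22)]: pr(k,ray("top",T(*c),z))
for k,c,z in [("pot",(210,351),.078),("orange",(100,549),.078),("brown",(317,466),.078),("spoonend",(30,375),.01),("spoonh",(20,535),.01)]: pr(k,ray("top",T(*c),z))
# bright mask pot
m=cv2.inRange(im[195:240,212:258],(190,190,190),(255,255,255)); c=max(cv2.findContours(m,0,1)[0],key=cv2.contourArea); e=cv2.minEnclosingCircle(c); print(e)
pr("potm",ray("top",(e[0][0]+212,e[0][1]+195),.078))
pr("potS",ray("scene",S(270,257),.078))
for k,c in [("squat",(141,249)),("small",(124,210)),("bottle",(144,190)),("scoop",(425,225)),("tray",(380,320))]: pr(k,ray("top",c,.07))
print([read_ee_pos(),read_joints()])
E
```

```text
BL [0.8307 0.282  0.22  ]
BR [0.8516 0.0268 0.22  ]
screwBL [0.8119 0.2698 0.22  ]
screwBR [0.8344 0.0414 0.22  ]
screwFL [0.6544 0.2557 0.22  ]
screwFR [0.6742 0.026  0.22  ]
doorL [0.6128 0.2597 0.216 ]
doorR [0.6323 0.011  0.216 ]
doorw [ 0.2495 94.483 ]
S doorL [0.6083 0.2328 0.216 ]
S doorR [ 0.6255 -0.0023  0.216 ]
S BR [0.8503 0.0168 0.22  ]
S BL [0.8228 0.2739 0.22  ]
nDL [ 0.5834 -0.1075  0.216 ]
nDR [ 0.5954 -0.2802  0.216 ]
nBL [ 0.8001 -0.0932  0.22  ]
nBR [ 0.8097 -0.2725  0.22  ]
pot [0.4909 0.1204 0.078 ]
orange [0.2426 0.2596 0.078 ]
brown [ 0.3431 -0.0139  0.078 ]
spoonend [0.4701 0.3629 0.01  ]
spoonh [0.2612 0.374  0.01  ]
((22.84782600402832, 20.86231803894043), 14.964262962341309)
potm [0.4939 0.1197 0.078 ]
potS [0.4957 0.113  0.078 ]
squat [0.3725 0.479  0.07  ]
small [0.5233 0.5471 0.07  ]
bottle [0.6002 0.4712 0.07  ]
scoop [ 0.4501 -0.6045  0.07  ]
tray [ 0.0961 -0.4204  0.07  ]
[array([0.13478696, 0.55876219, 0.40391008]), array([ 1.12769325e+00,  1.81474967e-01,  1.60787763e+00, -2.48745884e-05,
        1.35375196e+00, -2.06309945e-01])]
```

```bash
cat >> h.py <<'E'
from scipy.spatial.transform import Rotation as Ro
O=np.array([.744,.147]); YAW=np.radians(4.8)
ex=np.array([np.cos(YAW),np.sin(YAW)]); ey=np.array([-ex[1],ex[0]])
H=O-.116*ex+.126*ey
def pose(tip,d,tilt,jaw_across=True,s=1):
    """TCP pose: fingertip centre at tip, fingertips leading along horizontal d by tilt (rad)."""
    d=np.array([*d,0.]); d/=np.linalg.norm(d); z=d*np.sin(tilt)-np.array([0,0,np.cos(tilt)])
    h=np.cross([0,0,1.],d)*s; y=h if jaw_across else np.cross(z,h)
    R=np.column_stack([np.cross(y,z),y,z]); q=Ro.from_matrix(R).as_quat()
    return np.asarray(tip)-.166*z, q[[3,0,1,2]]
E
cat > push.py <<'E'
from h import *
import sys
P=np.array([.493,.119]); E=np.array([.503,-.10]); d=(E-P)/np.linalg.norm(E-P); t=np.radians(20)
op=.7; c=np.sqrt(.06**2-.031**2)+.010   # tip axis to pot centre in contact
pts=[(*(P-d*(c+.035)),.25),(*(P-d*(c+.035)),.045),(*(E-d*c),.045),(*(E-d*(c+.03)),.045),(*(E-d*(c+.03)),.26)]
for s in(1,-1):
    print(s,[None if (q:=inverse_kinematics(*pose(p,d,t,s=s))) is None else np.round(q,2).tolist() for p in pts])
if len(sys.argv)>1:
    s=int(sys.argv[1]); set_gripper(op); A=[pose(p,d,t,s=s) for p in pts]
    movep(*A[0]); move_straight(A[1][0],.12); f0=read_force()
    print("stop",move_straight(A[2][0],.06,max_force=20),read_ee_pos()-A[2][0],(read_force()-f0).round(2))
    move_straight(A[3][0],.1); move_straight(A[4][0],.2)
    cv2.imwrite("pics/top1.png",capture("top")[:,:,::-1]); print(read_time_s())
E
python3 push.py
```

```text
1 [[0.38, 0.2, 1.6, -0.33, 1.47, 0.39], [0.38, 0.47, 1.72, -0.37, 1.1, 0.53], [-0.1, 0.33, 1.93, -0.45, 0.89, 0.14], [-0.04, 0.33, 1.92, -0.45, 0.91, 0.19], [-0.04, 0.02, 1.78, -0.36, 1.33, -0.0]]
-1 [[0.38, 0.2, 1.6, -0.33, 1.47, -2.75], [0.38, 0.47, 1.72, -0.37, 1.1, -2.61], [-0.1, 0.33, 1.93, -0.45, 0.89, -3.0], [-0.04, 0.33, 1.92, -0.45, 0.91, -2.95], None]
```

```bash
python3 push.py 1
python3 - <<'E'
import cv2
a=cv2.imread("pics/top1.png")[100:300,165:365]; cv2.imwrite("pics/top1c.png",cv2.resize(a,None,fx=3,fy=3,interpolation=cv2.INTER_CUBIC))
E
```

```text
1 [[0.38, 0.2, 1.6, -0.33, 1.47, 0.39], [0.38, 0.47, 1.72, -0.37, 1.1, 0.53], [-0.1, 0.33, 1.93, -0.45, 0.89, 0.14], [-0.04, 0.33, 1.92, -0.45, 0.91, 0.19], [-0.04, 0.02, 1.78, -0.36, 1.33, -0.0]]
-1 [[0.38, 0.2, 1.6, -0.33, 1.47, -2.75], [0.38, 0.47, 1.72, -0.37, 1.1, -2.61], [-0.1, 0.33, 1.93, -0.45, 0.89, -3.0], [-0.04, 0.33, 1.92, -0.45, 0.91, -2.95], None]
stop False [-0.00054329 -0.00013605 -0.00010189] [0.4  6.29 0.64]
10.4
```

View pics/top1c.png

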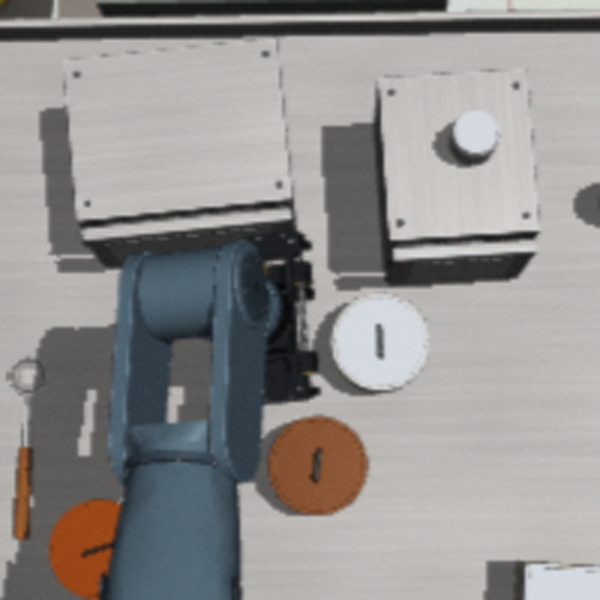

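Pot now at crop (380,341), upright, well clear of the door's swing, and the brown and orange pots haven't moved. Next, press the door.

```bash
cat > press.py <<'E'
from h import *
t=np.radians(20); s=1
pt=O-.124*ex-.096*ey
f=lambda off,z:pose((*(pt+off*ex),z),ex,t,s=s)
for s in(1,-1):
    print(s,[None if (q:=inverse_kinematics(*f(o,z))) is None else np.round(q,2).tolist() for o,z in((-.06,.25),(.005,.187),(-.1,.187))])
s=min((1,-1),key=lambda k:(lambda q:9 if q is None else abs(q[5]-read_joints()[5]))(inverse_kinematics(*pose((*(pt-.06*ex),.25),ex,t,s=k))))
print("s",s); set_gripper(0.0)
movep(*f(-.06,.25)); move_straight(f(-.03,.187)[0],.1); wait(.3)
f0=read_force(); p0=read_ee_pos()
print("contact",move_straight(f(.012,.187)[0],.02,max_force=1.5),(read_ee_pos()-p0)[:2]@ex,(read_force()-f0).round(2))
p1=read_ee_pos(); 
print("press",move_straight(p1+.0075*np.array([*ex,0]),.01,max_force=9),(read_ee_pos()-p1)[:2]@ex,(read_force()-f0).round(2))
wait(.2); print((read_force()-f0).round(2),(read_ee_pos()-p1)[:2]@ex)
move_straight(f(-.12,.187)[0],.12); wait(.3)
cv2.imwrite("pics/top2.png",capture("top")[:,:,::-1]);cv2.imwrite("pics/scene2.png",capture("scene")[:,:,::-1]); print(read_time_s())
a=cv2.imread("pics/scene2.png")[120:280,190:390]; cv2.imwrite("pics/scene2c.png",cv2.resize(a,None,fx=3.5,fy=3.5,interpolation=cv2.INTER_CUBIC))
E
python3 press.py
```

```text
1 [[-0.2, -0.07, 1.89, 0.11, 0.99, -1.9], [-0.16, 0.15, 1.79, 0.11, 0.86, -1.88], [-0.23, -0.09, 2.04, 0.14, 0.86, -1.95]]
-1 [[-0.2, -0.07, 1.89, 0.11, 0.99, 1.24], [-0.16, 0.15, 1.79, 0.11, 0.86, 1.27], [-0.23, -0.09, 2.04, 0.14, 0.86, 1.19]]
s -1
contact True 0.02285197599486188 [-0.09 -0.91  1.07]
press False 0.006844872535441887 [-7.13 -1.12  3.34]
[-7.01 -1.92  3.48] 0.006856988208440984
17.55
```

View pics/scene2c.png

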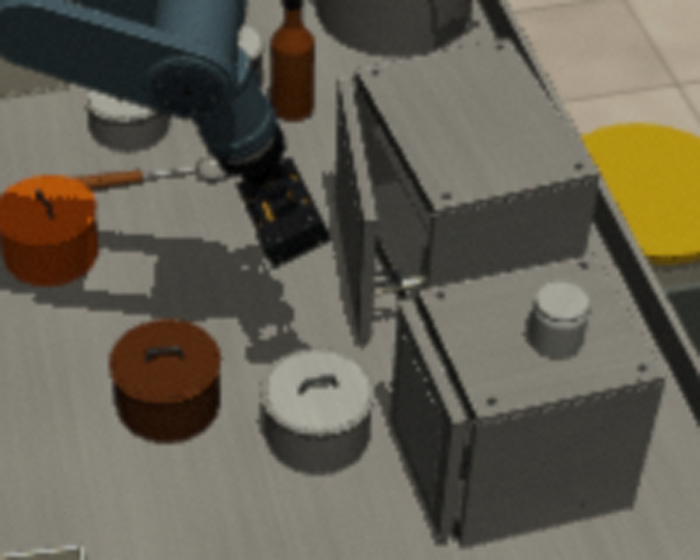

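The door sprang ajar: its free edge is at crop (370,220), and the pot at (316,392) is clear. Next I check the angle, then hook behind the edge and swing.

```bash
cat > swing.py <<'E'
from h import *
import sys
dr=lambda a:-ey*np.cos(a)-ex*np.sin(a); nn=lambda a:ex*np.cos(a)-ey*np.sin(a)
for c in((372,217),(360,215)): 
    v=ray("scene",S(*c),.216)[:2]-H; print("edge angle",np.arctan2(-v@ex,-v@ey).round(3),np.linalg.norm(v).round(3))
print("pred px",[((proj("scene",[*(H+.252*dr(.22)+k*nn(.22)),.216])-[190,120])*3.5).round() for k in(-.008,.008)])
r,Z=.225,.172
f=lambda a,off,z,s:pose((*(H+r*dr(a)+off*nn(a)),z),nn(a),0,s=s)
W=[(.22,.030,.26),(.22,.030,Z)]+[(a,.017,Z) for a in np.linspace(.3,1.57,11)]+[(1.57,.07,Z),(1.57,.07,.28)]
J={s:[inverse_kinematics(*f(*w,s)) for w in W] for s in(1,-1)}
for s in J: print(s,[None if q is None else np.round(q,2).tolist() for q in J[s]][::4], sum(q is None for q in J[s]))
if len(sys.argv)>1:
    s=int(sys.argv[1]); p=read_ee_pos(); move_straight([p[0],p[1],p[2]+.10],.15)
    movep(*f(*W[0],s)); f0=read_force()
    print("down",move_straight(f(*W[1],s)[0],.06,max_force=6),(read_force()-f0).round(2))
    for w in W[2:-2]:
        q=f(*w,s)
        hit=move_straight(q[0],.07 if w[0]<1.4 else .04,orientation=q[1],max_force=12)
        print(round(w[0],2),hit,(read_force()-f0).round(1))
        if hit: sys.exit("stopped")
    wait(.3); cv2.imwrite("pics/top3.png",capture("top")[:,:,::-1])
    for w in W[-2:]: move_straight(f(*w,s)[0],.1)
    wait(.3); print(read_time_s())
E
python3 swing.py
```

```text
edge angle 0.199 0.252
edge angle 0.25 0.248
pred px [array([359., 217.]), array([373., 216.])]
1 [[-0.13, 0.26, 1.47, -0.0, 1.41, -1.57], [-0.12, 0.16, 1.77, -0.0, 1.21, -1.22], [0.01, -0.01, 1.96, -0.0, 1.2, -0.58], [0.26, -0.02, 1.96, -0.0, 1.2, 0.18]] 0
-1 [[-0.13, 0.26, 1.47, -0.0, 1.41, 1.57], [-0.12, 0.16, 1.77, -0.0, 1.21, 1.92], [0.01, -0.01, 1.96, -0.0, 1.2, 2.56], [0.26, -0.02, 1.96, -0.0, 1.2, -2.97]] 1
```

```bash
python3 swing.py 1 | tail -14
```

```text
-1 [[-0.13, 0.26, 1.47, -0.0, 1.41, 1.57], [-0.12, 0.16, 1.77, -0.0, 1.21, 1.92], [0.01, -0.01, 1.96, -0.0, 1.2, 2.56], [0.26, -0.02, 1.96, -0.0, 1.2, -2.97]] 1
down False [ 1.29  0.32 -0.82]
0.3 False [ 1.1  0.5 -0.1]
0.43 False [ 0.4  0.1 -0.7]
0.55 False [ 0.7  0.7 -1. ]
0.68 False [ 1.2  0.9 -1.7]
0.81 False [-0.1  0.3 -1.5]
0.94 False [ 0.3  1.1 -1.8]
1.06 False [ 1.1  0.1 -0.7]
1.19 False [ 1.2  0.7 -0.4]
1.32 False [ 1.   0.1 -0.6]
1.44 False [ 0.2 -0.8 -1.2]
1.57 False [ 1.3  0.5 -0.6]
31.7
```

Now swing the arm clear (right, up high) and look.

Run:
```python
from h import *
p=read_ee_pos(); move_straight([p[0],p[1],.48],.2)
j=np.array(read_joints()); j[0]=-.9; move_j(j); wait(.3)
for n in("top","scene"):
    cv2.imwrite(f"pics/{n}4.png",capture(n)[:,:,::-1])
a=cv2.imread("pics/top4.png")[100:300,115:365];b=cv2.imread("pics/scene4.png")[110:290,170:390]
cv2.imwrite("pics/t4c.png",cv2.resize(a,None,fx=3,fy=3,interpolation=cv2.INTER_CUBIC))
cv2.imwrite("pics/s4c.png",cv2.resize(b,None,fx=3,fy=3,interpolation=cv2.INTER_CUBIC))
print(read_time_s())
for a in(1.4,1.57,1.7):
    dr=-ey*np.cos(a)-ex*np.sin(a); print(a,((proj("top",[*(H+.252*dr),.216])-[115,100])*3).round())
```

```text
34.0083
1.4 [283. 436.]
1.57 [247. 443.]
1.7 [220. 444.]
```

View pics/t4c.png

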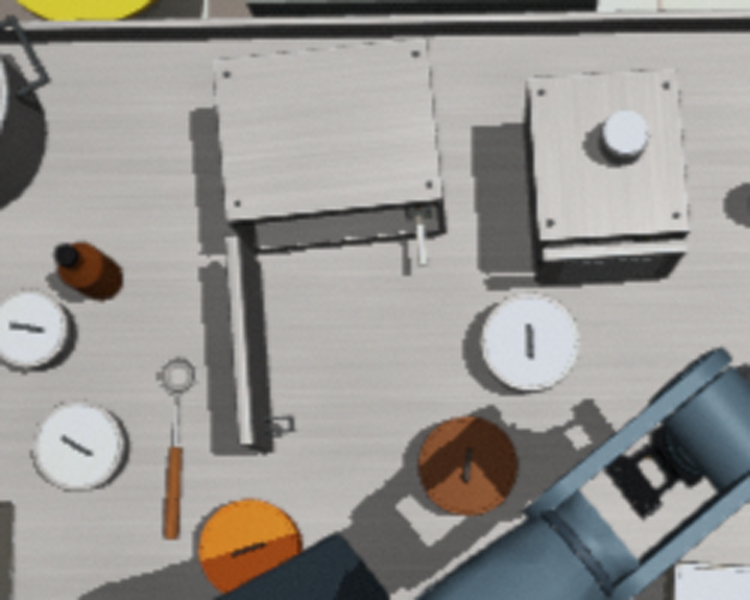

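View pics/s4c.png

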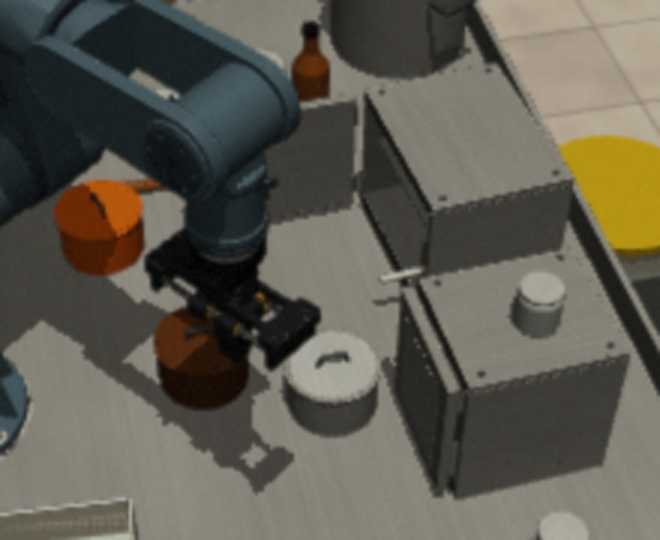

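The free edge sits at crop (247,443), exactly where the prediction puts 1.57 rad. The pot stands upright at (530,341), the narrow door is shut, the other things are where they were, and the arm is clear. I'm handing the job in.

```bash
python3 -c "
from plant import *
sign_off()"
```

```text
the job is handed in; nothing more can be done
```

The wide cupboard's door now stands square to the cupboard, the pot is out of its swing, and the job is handed in at about 34 s of the 72 s allowed.

- **Pot:** I slid it about 0.21 m to the right with two open, tilted fingers low on its side. The push took about 6 N. It ended upright, about 5 cm outside the door's swing.
- **Door:** I pressed it in near the free edge with about 7 N. That pushed about 7 mm from first touch, so it was probably against the firm stop. It sprang ajar to about 0.22 rad, and I swung it open with the closed fingers behind its edge. The force readings stayed within about 2 N.
- **Last checks:** In the final top picture the free edge is where I calculated it should be at 1.57 rad. The narrow door is shut, the arm is clear, and everything else I could see had not moved. The scoop and trays were outside the last close-ups, but I never went near them.
- **Disagreements:** My first rough corner picks in the scene view were up to about 27 mm off the top view. The later check of the ajar door agreed with the top view to within about 2 mm. No check failed.

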